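# Eject a bar of soap and stop it with the other finger

## Robot

A 7-joint arm with a two-finger parallel gripper is mounted at the origin on a cart in front of the work surface, level with it; the furniture and walls round the work are solid. World frame = base frame: x ahead of the robot, y to its left, z up, the work surface at z = 0. Lengths are in m, angles in rad, forces in N, time in s.
With the tool pointing down it reaches from about 0.4 to 0.925 m from the base axis. Payload 4.1 kg.
Tool frame: the origin (TCP) lies between the finger pads; the fingertips stand 14 mm ahead of it and the grasp point (between the pads) lies 5 mm behind it; z points along the fingers, x is the direction in which the jaws open and shut, and the axes are right-handed (so a half turn about z gives the same grasp; the last joint's range is limited). The gripper opens to 85 mm and grips with 20 to 120 N. Pads are 22 mm wide; open, the fingers measure 114 mm over their backs; the gripper's body (76 mm by 85 mm) begins 54 mm behind the grasp point. The pads swing forward as they close: fully open they stand 13 mm farther back than shut.
Start: joints at [-1.349, 0.398, 0.045, 1.537, -0.019, 1.207, -0.051], TCP at [0.205, 0.617, 0.245] pointing down, gripper open.
Joint ranges: [-2.82, 2.82], [-0.49, 2.23], [-1.37, 1.46], [0, 2.46], [-1.36, 4.5], [0.23, 2], [-2.94, 2.94]. Speed limits (rad/s): [2.57, 2.57, 3.14, 3.14, 3.14, 3.14, 3.14].

## Interface

Orientations are given as a unit quaternion [w, x, y, z].
In Python, from station import bot gives the robot as it stands. Calls block until the motion is done:
- bot.move_pose(position, orientation): joint-space move of the TCP to a pose.
- bot.line_to(position, frame=None, v=0.15, stop_force=None): straight line of the TCP; frame=None keeps the orientation; v is the mean speed in m/s. With stop_force (N) it stops when the force on the tool has changed by that much, and returns True; else False.
- bot.move_joints(angles): joint-space move.
- bot.gripper_to(opening, effort=None): finger opening in m; effort is the grip in N (None keeps the last); returns when the fingers have stopped.
- bot.hold(seconds).
- bot.ik(position, orientation): joint angles nearest the present ones, or None.
- bot.observe(): the state.
- bot.read_camera(name): name is "scene" or "side" or "wrist"; returns a dict with "color" (400x640x3 uint8, blue, green, red), "mtx" (3x3 intrinsics, pixels), "rvec" (rotation vector, rad) and "tvec" (3), from world to camera coordinates, as OpenCV has them; the wrist camera has in their place "mount" (4x4, takes a point from camera to tool coordinates, whose origin is the TCP and whose axes are the tool frame's). Camera axes: x right, y down, z forward; pixel columns grow to the right and rows downward; lengths in m; the calibration is good to about 2 mm. The wrist camera is an equidistant fisheye: a pixel r from the principal point sees the ray r / f radians off the axis. A picture is of the moment at which its call begins: read the wrist's pose just before it. There is no depth.
A pose or a line that the arm cannot do raises bot.IKError and nothing moves.
- bot.close_job(): hands the job in, once; it reports no verdict.
The state is a dict: "time_s": time; "joint_positions": joint angles; "dq": joint speeds; "tau": joint torques, N m; "eef_pos": TCP position; "eef_rot": TCP orientation; "ft_force": force on the tool from outside, world axes, zero at the start; "moment": the same for the moment, N m; "opening": finger opening in m.
Only numpy, scipy, OpenCV 4.12 (cv2) and the standard library are available. Lean on these libraries where they do the work, as an engineer would, in place of code of your own. Each camera call takes 0.05 s, during which the arm holds its last target. There are 200 camera calls.

## Task

Press down the blue key of the soap dispenser with one finger, let the green bar of soap spring clearly out of its pocket, and stop it with the other finger before it runs away down the slide and off its end. Only touch the soap: never pinch, squeeze or lift it; and leave the cup, bowl, tumbler and brush where they stand. Finish while holding: the program ends with one finger still keeping the key down and the other finger still stopping the soap, at rest on the slide.

Things in the scene. Friction and masses are not known exactly. Their poses are not given: they have to be found in the camera images.
- dispenser: Low grey and white soap dispenser fixed to the worktop, 160 x 66 mm. Origin: centre of its underside; x axis = the level way the soap slides, to the low open end of the slide, y across, z up. Along x: blue key -73 to -45 mm, pocket wall -45 to -36 mm (top 52 mm up), black spring pusher, soap -30 to 0 mm, gate -6 to 0 mm, then the open slide to +76 mm.
- slide_start (a point): Centre of the slide's floor just at the gate, 29 mm above the worktop, x = -6 mm, y = 0 of the dispenser (same axes). From here the white slick floor falls 12 degrees (2.1 mm for each 10 mm of x). The channel is 53 mm wide between rails 7 mm high; the pocket's cheeks are 18 mm high.
- key: Blue key, 28 mm along the slide, 46 mm across, with the small gate that holds the soap. Origin: centre of its top face, at rest 44 mm above the worktop, x = -59 mm, y = 0 of the dispenser; it stands 14 mm above the block round it, 4 mm when fully down. The gate frees the soap at about 7 mm; the soap then shoots out and is off the slide in under 1 s unless a finger already waits there.
- trap (a point): Good place for the waiting finger's soap-side face, low in the channel on its centre line: 74 mm down the slide from the key's centre (66 to 110 mm all work; the soap's front starts at 59). A jaw that opens less can press the key nearer its soap-side edge. Site 34 mm above the worktop, the height of level fingertips with the key fully down; 9 mm above the slide floor, 18 mm below the soap's top.
- key_travel (a joint): Travel of the key: 0 at rest, 0.010 m fully down. Sprung: 2.4 N to start, 5.4 N fully down; it comes up again when let go. To be kept at least 0.006 m down at the end.
- soap: Loose green bar of soap, 26 mm along the slide, 48 mm across, 28 mm high, about 80 g, very slippery, tilted with the slope. Origin at its centre, axes level like the dispenser's; at the start at x = -16 mm, y = 0, 45 mm up in the dispenser's frame. The spring keeps pushing it with 0.6 to 2.3 N. Held properly, its centre is 6 to 70 mm farther along x than at the start.
- katori: Bystander: upturned steel bowl, 84 mm wide, 45 mm high; origin at the centre of its underside.
- steel_cup: Bystander: small steel cup, mouth up, 70 mm wide, 62 mm high; origin at the centre of its underside.
- tumbler: Bystander: upturned glass tumbler, 69 mm wide, 96 mm high; origin at the centre of its underside.
- scrub_brush: Bystander: wooden scrubbing brush, 61 x 154 mm (long along its y), 46 mm high; origin at the centre of its underside.
Things that resemble listed ones, but are neither listed nor needed, are in the scene too. There is more than one size of the dispenser; the job needs the larger.

How it is judged:
By the outcome, as a careful person would: the job done as asked, in the order asked, and still so for the second after the job is handed in, while the arm keeps its last pose, push and grip.
It also fails if it takes over 32 s, if anything falls off the work surface, if the arm or the gripper's body presses on something with over 40 N, if the wrist force passes 120 N, or if a joint passes its speed limit or range.

## Working session

There is one attempt and no reset: what is moved stays moved. The work goes in short steps, each a Python script; the robot and the scene stay as the last script left them, time stands still between calls to the robot, and variables do not carry over. Pictures are saved under pics/ and viewed, about 8 in all and at most 12, crops included, and the job is handed in when it is done.

```bash
mkdir -p pics; ls
python3 - <<'E'
from station import bot
import cv2,json
for n in ("scene","side"):
    c=bot.read_camera(n); cv2.imwrite(f"pics/{n}0.png",c["color"]); print(n,c["mtx"].tolist(),c["rvec"],c["tvec"])
s=bot.observe(); print(s)
E
```

```text
pics
scene [[518.119357413167, 0.0, 318.1759099935395], [0.0, 518.119357413167, 188.25127246997033], [0.0, 0.0, 1.0]] [ 1.81723603 -1.02773797  0.62985763] [-0.35435011  0.27602424  0.44619666]
side [[398.8848364988744, 0.0, 324.11635862360527], [0.0, 398.8848364988744, 201.861006394045], [0.0, 0.0, 1.0]] [ 0.35646578 -2.47546018  1.6558004 ] [0.55979543 0.15841146 0.69653837]
{'time_s': 0.1, 'joint_positions': array([-1.34900648,  0.39909057,  0.04503459,  1.53776046, -0.01870784,
        1.2068962 , -0.05070972]), 'dq': array([ 1.66962016e-03, -2.00558893e-03,  1.41130174e-03, -5.68450829e-03,
        2.55280820e-05,  2.07202636e-03, -6.34507383e-04]), 'tau': array([ 3.67759276e-03, -4.76259077e+01,  1.37014970e+00, -2.54946864e+01,
        1.19537997e-02,  5.10401631e-03,  5.78030210e-06]), 'eef_pos': array([0.2047549 , 0.61633201, 0.24438216]), 'eef_rot': array([ 5.51116670e-04,  8.10931374e-01,  5.85140629e-01, -6.68698379e-04]), 'ft_force': array([ 0.13549091, -0.0938858 ,  0.24750429]), 'moment': array([-0.00578562,  0.03988209, -0.03406509]), 'opening': 0.08542068113329994}
```

View pics/scene0.png

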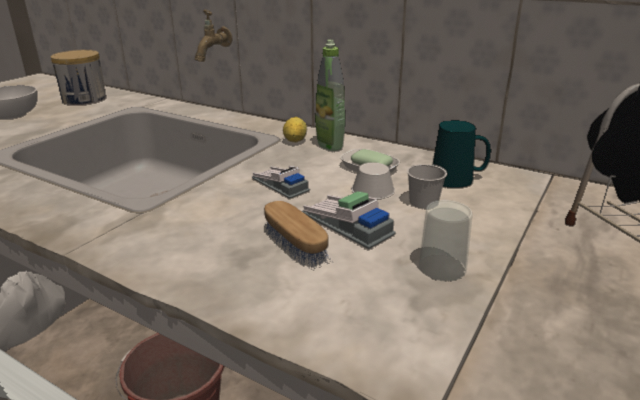

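View pics/side0.png

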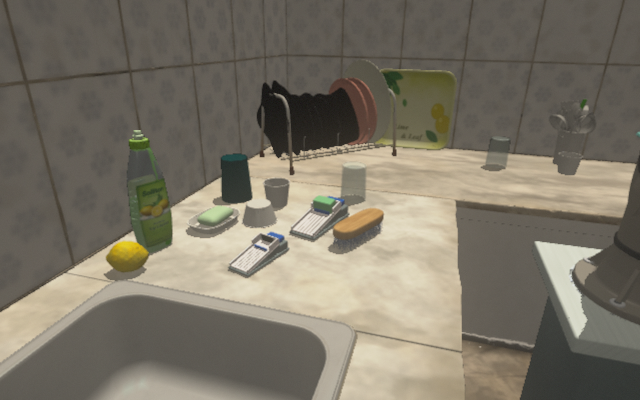

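The scene view shows the larger dispenser, with soap, at about (350,217) and its blue key at (374,217). The smaller decoy is at (282,180). In the side view the larger one is at (320,215). I'll enlarge both.

Run:
```python
import cv2,numpy as np
a=cv2.imread("pics/scene0.png")[180:255,295:405]; b=cv2.imread("pics/side0.png")[190:245,285:365]
a=cv2.resize(a,None,fx=7,fy=7,interpolation=cv2.INTER_CUBIC)
cv2.imwrite("pics/a.png",a); cv2.imwrite("pics/b.png",cv2.resize(b,None,fx=8,fy=8,interpolation=cv2.INTER_CUBIC))
```

```text
(no output)
```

View pics/a.png

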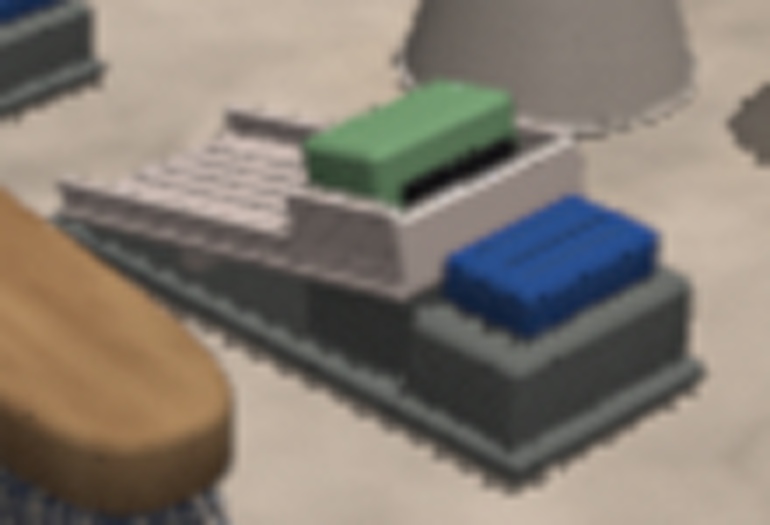

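View pics/b.png

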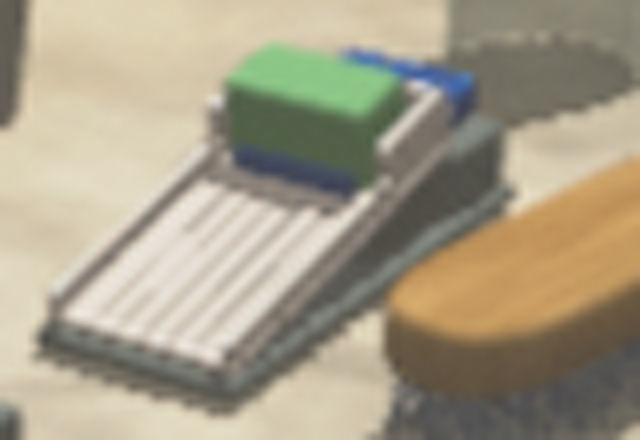

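```bash
cat > fit.py <<'E'
import numpy as np,cv2
from scipy.optimize import least_squares
from station import bot
A=[((515,480),(-80,33,0)),((703,370),(-80,-33,0)),((447,260),(-45,23,44)),((528,303),(-73,23,44)),((657,237),(-73,-23,44)),((575,198),(-45,-23,44))]
B=[((232,400),(80,33,0)),((43,343),(80,-33,0)),((510,192),(-80,33,0))]
def prep(L,f,o): return np.array([[(p[0]+.5)/f-.5+o[0],(p[1]+.5)/f-.5+o[1]] for p,_ in L]),np.array([q for _,q in L])/1e3
S=[(bot.read_camera(n),*prep(L,f,o)) for n,L,f,o in (("scene",A,7,(295,180)),("side",B,8,(285,190)))]
def w(p,q):
    c,s=np.cos(p[2]),np.sin(p[2]); return q@np.array([[c,s,0],[-s,c,0],[0,0,1]])+[p[0],p[1],0]
def res(p): return np.concatenate([(cv2.projectPoints(w(p,q),c["rvec"],c["tvec"],c["mtx"],None)[0][:,0]-uv).ravel() for c,uv,q in S])
best=min((least_squares(res,[.5,y,a]) for a in np.arange(-3,3,1) for y in(-.2,.2,.5)),key=lambda r:r.cost)
print(best.x,np.degrees(best.x[2]),best.cost);print(best.fun.reshape(-1,2).round(2))
for n,m,b in (("scene",S[:1],0),("side",S[1:],0)):
    pass
p=best.x
for q in ((-59,0,44),(15,0,34)): print(w(p,np.array([q])/1e3))
# rough bystander positions: pixel -> world at height
def ray(c,u,v,z):
    R=cv2.Rodrigues(c["rvec"])[0];o=-R.T@c["tvec"];d=R.T@np.linalg.inv(c["mtx"])@[u,v,1];return (o+d*(z-o[2])/d[2]).round(3)
c=S[0][0]
for n,u,v,z in (("tumbler top",448,210,.096),("cup top",427,173,.062),("katori top",374,170,.045),("brush a",275,210,.046),("brush b",317,240,.046),("mug top",457,128,.1)): print(n,ray(c,u,v,z))
E
python3 fit.py
```

```text
[ 0.61824385 -0.09372163  1.30967587] 75.03889967707141 17.308103648581504
[[ 0.61  2.61]
 [ 0.59  2.72]
 [-1.32 -0.87]
 [ 0.64 -0.64]
 [ 1.33 -1.38]
 [-0.44 -1.75]
 [ 0.33  1.78]
 [-1.23  1.36]
 [ 0.24  1.66]]
[[ 0.60301222 -0.15072161  0.044     ]]
[[ 0.62211629 -0.07923011  0.034     ]]
tumbler top [ 0.58  -0.274  0.096]
cup top [ 0.755 -0.18   0.062]
katori top [ 0.754 -0.079  0.045]
brush a [ 0.532 -0.011  0.046]
brush b [ 0.489 -0.116  0.046]
mug top [ 0.904 -0.182  0.1  ]
```

Residuals are 1–3 px (2–5 mm) and the base is at a plausible spot. I'll move above the dispenser and check with the wrist camera.

Run:
```python
from station import bot
import numpy as np,cv2
psi=1.3097; q=[0,np.cos(psi/2),np.sin(psi/2),0]
bot.gripper_to(0.077)
bot.move_pose([0.614,-0.111,0.17],q); bot.hold(0.3)
s=bot.observe();c=bot.read_camera("wrist")
cv2.imwrite("pics/w1.png",c["color"])
np.savez("w1.npz",pos=s["eef_pos"],rot=s["eef_rot"],mount=c["mount"],mtx=c["mtx"])
print(s["time_s"],s["eef_pos"],s["eef_rot"],s["opening"],s["ft_force"]);print(c["mount"],c["mtx"])
```

```text
3.7 [ 0.61404551 -0.11074969  0.16998117] [-2.17226411e-05  7.92998171e-01  6.09224014e-01 -2.10408976e-06] 0.07704426753603391 [-0.32087118  0.23229932 -0.21049048]
[[ 9.99999152e-01 -1.90828509e-04  1.28810740e-03 -2.04868385e-03]
 [-1.73449193e-04  9.60868901e-01  2.77003475e-01 -7.03005975e-02]
 [-1.29056250e-03 -2.77003463e-01  9.60868053e-01 -1.28604249e-01]
 [ 0.00000000e+00  0.00000000e+00  0.00000000e+00  1.00000000e+00]] [[309.70691629   0.         325.21072429]
 [  0.         309.70691629 201.02962482]
 [  0.           0.           1.        ]]
```

View pics/w1.png

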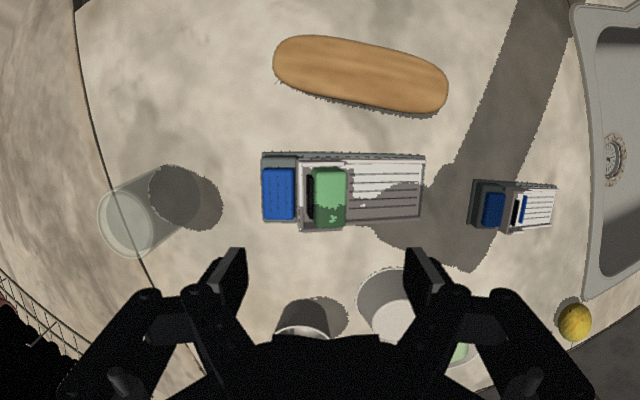

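The wrist view shows the key at (279,193), the soap at (330,197), and the slide's end at x≈424, all nearly aligned with the jaws. Next is a crop for precise corners.

Run:
```python
import cv2
a=cv2.imread("pics/w1.png")[145:240,250:435]
cv2.imwrite("pics/w1c.png",cv2.resize(a,None,fx=4,fy=4,interpolation=cv2.INTER_CUBIC))
```

```text
(no output)
```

View pics/w1c.png

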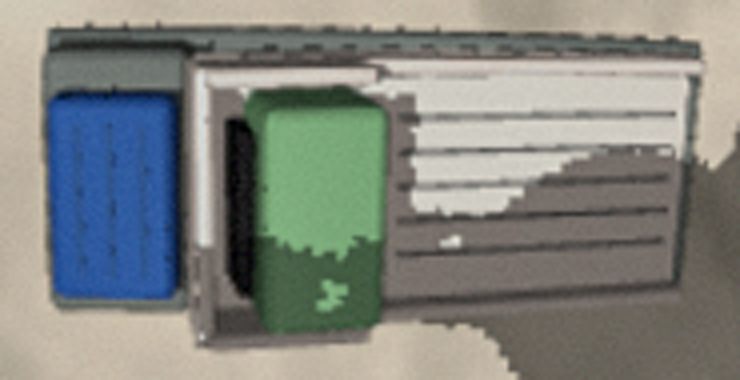

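```bash
cat >> fit.py <<'E'
print("--- wrist")
from scipy.spatial.transform import Rotation as R_
d=np.load("w1.npz"); Rt=R_.from_quat(np.roll(d["rot"],-1)).as_matrix()
C=[((48,30),(-80,33,0)),((698,45),(80,33,0)),((48,104),(-73,23,44)),((57,300),(-73,-23,44)),((179,298),(-45,-23,44)),((171,104),(-45,23,44))]
uvw,qw=prep(C,4,(250,145))
M=np.eye(4);M[:3,:3]=Rt;M[:3,3]=d["pos"];T=np.linalg.inv(M@d["mount"])
def fish(X): return cv2.fisheye.projectPoints(np.ascontiguousarray((X@T[:3,:3].T+T[:3,3])[:,None]),np.zeros(3),np.zeros(3),d["mtx"],np.zeros(4))[0][:,0]
rw=lambda p:(fish(w(p,qw))-uvw).ravel()
b=least_squares(rw,best.x);print(b.x,np.degrees(b.x[2]));print(b.fun.reshape(-1,2).round(2))
b2=least_squares(lambda p:np.r_[rw(p),.5*res(p)],best.x);print("joint",b2.x,np.degrees(b2.x[2]));print(b2.fun.reshape(-1,2).round(2))
# soap top-right edge check: top front corners of soap
E
python3 fit.py | sed -n '/wrist/,$p'
```

```text
--- wrist
[ 0.61785742 -0.0946876   1.29335398] 74.10372466155941
[[ 1.03 -0.68]
 [-0.45 -0.76]
 [-0.74 -1.14]
 [-1.02  1.21]
 [-0.18  2.41]
 [ 1.29 -0.94]]
joint [ 0.61785492 -0.09465077  1.29418592] 74.15139115383714
[[ 1.04 -0.63]
 [-0.44 -0.84]
 [-0.72 -1.08]
 [-0.96  1.26]
 [-0.12  2.44]
 [ 1.31 -0.91]
 [ 0.13  1.54]
 [ 0.39  1.69]
 [-0.69 -0.27]
 [ 0.2  -0.1 ]
 [ 0.74 -0.41]
 [-0.07 -0.65]
 [ 0.01  0.78]
 [-0.62  0.49]
 [ 0.41  0.86]]
```

```bash
cat > h.py <<'E'
from station import bot
import numpy as np,cv2
psi=1.2942; O=np.array([0.61786,-0.09466]); ux=np.array([np.cos(psi),np.sin(psi)])
q=[0,np.cos(psi/2),np.sin(psi/2),0]
P=lambda x,z:[*(O+x*ux),z]
def snap(name):
    w=bot.read_camera("wrist")["color"][130:330,170:490]; s=bot.read_camera("side")["color"][165:265,250:410]
    a=bot.read_camera("scene")["color"][140:265,290:490]
    f=lambda i,n:cv2.resize(i,n,interpolation=cv2.INTER_CUBIC)
    cv2.imwrite(name,np.vstack([np.hstack([f(w,(400,250)),f(a,(400,250))]),f(s,(800,500))[75:425]]))
E
python3 - <<'E'
from h import *
bot.move_pose(P(-.0185,.17),q)
bot.line_to(P(-.0185,.070),v=.1); bot.hold(.3)
s=bot.observe();print(s["time_s"],s["eef_pos"],s["ft_force"],s["opening"])
snap("pics/h1.png")
E
```

```text
5.55 [ 0.61302596 -0.11243121  0.07037554] [-0.75982419  0.46621603  0.49144722] 0.07738078448018712
```

View pics/h1.png

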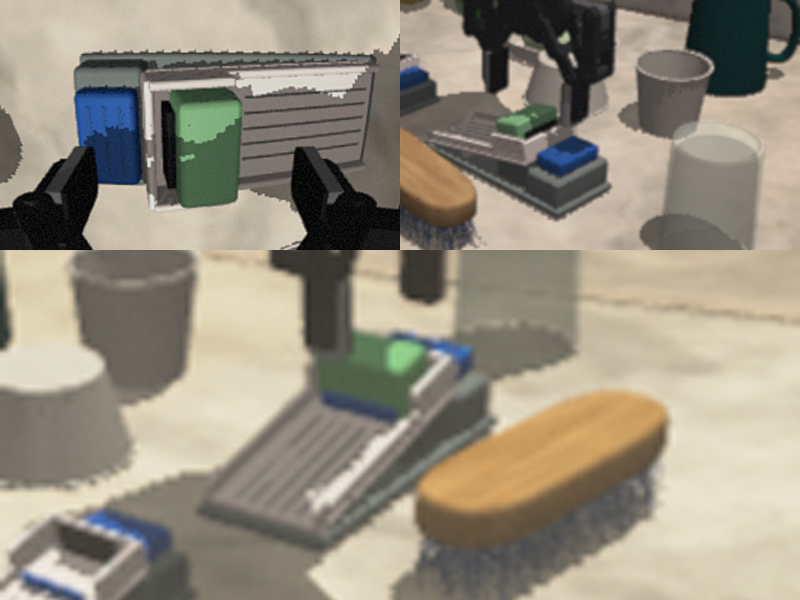

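Run:
```python
from h import *
n=np.array([-ux[1],ux[0]])
for cam,k,o,e in (("scene",2,(290,140),(400,0)),("side",5,(250,165),(0,175))):
    c=bot.read_camera(cam)
    for x,y,z in [(a,b,h) for h in (.056,.063,.069) for a,b in ((-.071,.011),(-.057,.011),(.02,.011),(.034,.011),(.034,-.011),(-.059,0))]+[(-.073,.023,.044),(-.045,.023,.044)]:
        X=np.array([[*(O+x*ux+y*n),z]]);uv=cv2.projectPoints(X,c["rvec"],c["tvec"],c["mtx"],None)[0].ravel()
        print(cam,x,y,z,((uv-o+.5)*k+e).round())
```

```text
scene -0.071 0.011 0.056 [571. 146.]
scene -0.057 0.011 0.056 [557. 140.]
scene 0.02 0.011 0.056 [488. 108.]
scene 0.034 0.011 0.056 [476. 102.]
scene 0.034 -0.011 0.056 [495.  94.]
scene -0.059 0 0.056 [569. 136.]
scene -0.071 0.011 0.063 [571. 138.]
scene -0.057 0.011 0.063 [558. 132.]
scene 0.02 0.011 0.063 [488. 100.]
scene 0.034 0.011 0.063 [476.  95.]
scene 0.034 -0.011 0.063 [495.  87.]
scene -0.059 0 0.063 [569. 128.]
scene -0.071 0.011 0.069 [572. 131.]
scene -0.057 0.011 0.069 [558. 125.]
scene 0.02 0.011 0.069 [488.  94.]
scene 0.034 0.011 0.069 [476.  88.]
scene 0.034 -0.011 0.069 [495.  81.]
scene -0.059 0 0.069 [569. 122.]
scene -0.073 0.023 0.044 [562. 166.]
scene -0.045 0.023 0.044 [535. 153.]
side -0.071 0.011 0.056 [454. 319.]
side -0.057 0.011 0.056 [439. 328.]
side 0.02 0.011 0.056 [353. 381.]
side 0.034 0.011 0.056 [336. 391.]
side 0.034 -0.011 0.056 [295. 381.]
side -0.059 0 0.056 [421. 322.]
side -0.071 0.011 0.063 [454. 306.]
side -0.057 0.011 0.063 [439. 314.]
side 0.02 0.011 0.063 [353. 367.]
side 0.034 0.011 0.063 [336. 377.]
side 0.034 -0.011 0.063 [295. 366.]
side -0.059 0 0.063 [422. 309.]
side -0.071 0.011 0.069 [454. 294.]
side -0.057 0.011 0.069 [440. 303.]
side 0.02 0.011 0.069 [353. 354.]
side 0.034 0.011 0.069 [336. 364.]
side 0.034 -0.011 0.069 [295. 354.]
side -0.059 0 0.069 [422. 297.]
side -0.073 0.023 0.044 [476. 346.]
side -0.045 0.023 0.044 [448. 365.]
```

The side view puts the tips at z≈0.069 (about 1 mm ahead of the TCP), and both fingers are where predicted. So the key contact should come at TCP z≈0.045 and full travel at ≈0.035. Now I'll press.

Run:
```python
from h import *
def show(t):
    s=bot.observe();print(t,s["time_s"],s["eef_pos"].round(4),s["ft_force"].round(2),round(s["opening"],4));return s
bot.line_to(P(-.0185,.050),v=.1);show("near")
r=bot.line_to(P(-.0185,.040),v=.03,stop_force=14);show(r)
r=bot.line_to(P(-.0185,.0345),v=.03,stop_force=14);show(r)
bot.hold(.5);show("held")
snap("pics/p1.png")
```

```text
near 6.15 [ 0.612  -0.1122  0.0489] [ 0.94 -0.45  0.3 ] 0.0773
False 6.6333 [ 0.6131 -0.1127  0.0404] [-0.07  0.11  3.48] 0.0771
True 6.85 [ 0.6131 -0.1127  0.0381] [-2.2   1.01  9.05] 0.077
held 7.35 [ 0.6131 -0.1127  0.0381] [-1.57  2.18  8.21] 0.0772
```

View pics/p1.png

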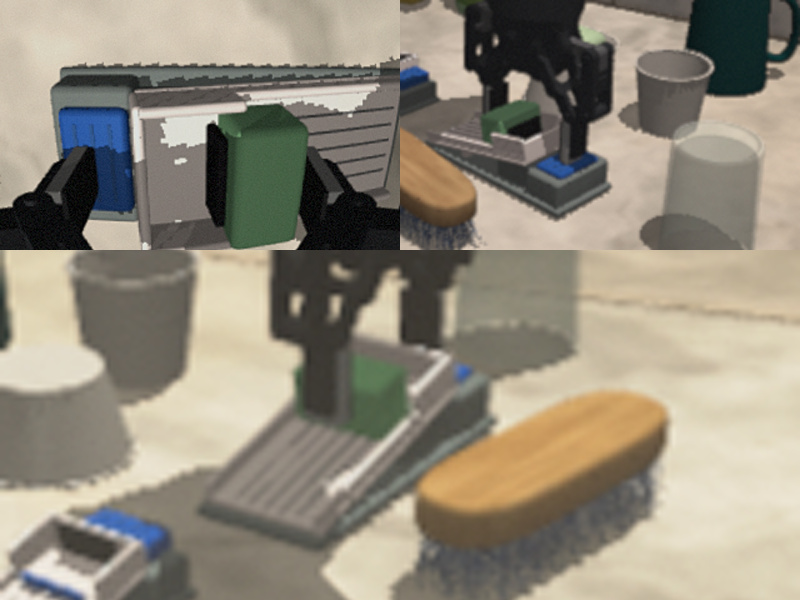

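The soap sprang about 20 mm and rests against the waiting finger, and the key is down. I'll press slightly more, so the key clearly has its full travel, and see how the force responds.

Run:
```python
from h import *
for z in (.037,.036,.035,.034):
    r=bot.line_to(P(-.0185,z),v=.02,stop_force=8);bot.hold(.2)
    s=bot.observe();print(z,r,s["time_s"],s["eef_pos"].round(4),s["ft_force"].round(2),round(s["opening"],4))
    if s["ft_force"][2]>14: break
bot.hold(.5);snap("pics/p2.png")
```

```text
0.037 False 7.95 [ 0.6131 -0.1127  0.0381] [-2.1   0.66  8.94] 0.0766
0.036 False 8.4 [ 0.6132 -0.1127  0.038 ] [-5.07  1.89 13.92] 0.077
0.035 False 8.85 [ 0.6132 -0.1128  0.0379] [-5.5   3.25 20.5 ] 0.0772
```

View pics/p2.png

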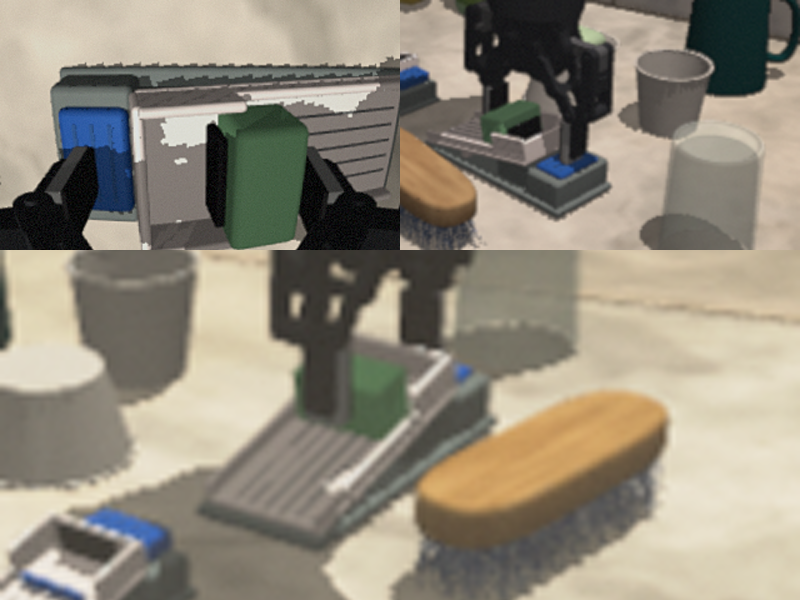

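The force climbs steeply with no motion, so the key is on its stop. I'll ease to a moderate push and hand in.

Run:
```python
from h import *
bot.line_to(P(-.0185,.0363),v=.02);bot.hold(.5)
s=bot.observe();print(s["time_s"],s["eef_pos"].round(4),s["ft_force"].round(2),round(s["opening"],4))
bot.close_job()
```

```text
10.25 [ 0.6132 -0.1127  0.038 ] [-3.96  1.71 12.85] 0.0766
the job is handed in; nothing more can be done
```

The job is done and handed in at about 10 s of the 32 s allowed. One finger holds the blue key down, and the other holds the green soap on the slide.

I found the larger dispenser in the scene and side views and refined its pose with the wrist camera; the two estimates agreed to about 1 mm and 1°. With the jaws 77 mm apart along the slide, I lowered both fingers together, so one was already waiting in the channel when the key went down.

- **Soap:** the last pictures show it clear of its pocket, about 20 mm (judged by eye) from where it started, and stopped against the waiting finger. It looked the same in two views about 2 s apart. The fingers never closed on it.
- **Key:** pressing further raised the push from 9 N to 20 N while the arm moved about 0.2 mm, so the key is at the bottom of its travel. I eased back to about 13 N and handed in holding that.
- **Bystanders:** the brush, cup, bowl and tumbler show no change in the pictures.

**Mismatch:** the arm stopped about 3 mm higher than I expected. The key's travel is inferred from the force and the pictures, because I could not read it directly. I took no picture after easing the push.

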